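# Turn the spice carousel to bring the yellow-capped jar to the front

## Robot

A 6-joint arm with a two-finger parallel gripper is mounted at the origin on a cart in front of the work surface, level with it; the furniture and walls round the work are solid. World frame = base frame: x ahead of the robot, y to its left, z up, the work surface at z = 0. Lengths are in m, angles in rad, forces in N, time in s.
With the tool pointing down it reaches from about 0.425 to 1.125 m from the base axis. Payload 14.9 kg.
Tool frame: the origin (TCP) lies on the mounting face of the last link; the fingertips stand 191 mm ahead of it and the grasp point (between the pads) lies 172 mm ahead of it; z points along the fingers, y is the line along which they close (so a half turn about z gives the same grasp; the last joint's range is limited). The gripper opens to 91 mm and grips with 3 to 60 N. Pads are 32 mm wide; open, the fingers measure 118 mm over their backs; the gripper's body (76 mm by 178 mm) begins 60 mm behind the grasp point.
Start: joints at [1.181, 0.379, 1.734, -0, 1.028, -0.033], TCP at [0.245, 0.656, 0.405] pointing down, gripper open.
Joint ranges: [-2.77, 2.77], [-0.74, 2.19], [0, 2.66], [-1.06, 4.2], [0.31, 2.87], [-3.08, 3.08]. Speed limits (rad/s): [1.89, 1.89, 2.39, 3.14, 3.14, 3.14].

## Interface

Orientations are given as [roll, pitch, yaw] about the fixed x, y, z axes, in that order (R = Rz(yaw) Ry(pitch) Rx(roll)).
In Python, from bench import ctrl gives the robot as it stands.
- The arm moves only by the shell command python3 -m jog 'ROWS' [FORCE]. ROWS is JSON, one flat list of numbers, 7 for each row, row after row: the shift along the tool's x, y, z in cm, then the turn, a rotation vector about the tool's x, y, z in degrees, then the finger opening in cm, from 0 to 9.12. A call has 1 to 8 rows; each row is the pose to reach, as a shift and turn from the pose commanded when the call began, along the tool's axes at that moment; what a row does not reach only later rows make up. A row lasts 1/12 s, in which the tool goes at most 41.7 mm and 7.16 degrees, less where a joint would pass 70% of its speed; a pose out of reach is approached as far as the arm can. A call with a gripper value outside its range is refused whole. The fingers move at their own pace and stop on an object; FORCE is the grip in N (left out, the last holds). Time passes only in rows, so rows that repeat a pose let the fingers close. It gives the time, the measured TCP pose, the force, the opening and the grip force at its end, in the units of the state.
- ctrl.get_obs(): the state, without advancing time (a new reading comes with each control period).
- ctrl.read_camera(name): name is "side" or "top"; returns a dict with "image" (400x640x3 uint8, red, green, blue), "fx", "fy", "cx", "cy" (pixels), "distortion" ([k1, k2, p1, p2, k3] as OpenCV has them; the pictures are not rectified), "rvec" (rotation vector, rad) and "tvec" (3), from world to camera coordinates, as OpenCV has them. Camera axes: x right, y down, z forward; pixel columns grow to the right and rows downward; lengths in m; the calibration is good to about 2 mm. A picture is of the moment at which its call begins. There is no depth.
- ctrl.hand_in(): hands the job in; it is judged then, once.
The state is a dict: "time": time; "q": joint angles; "dq": joint speeds; "effort": joint torques, N m; "tool_pos": TCP position; "orientation": TCP orientation; "ft_force": force on the tool from outside, world axes, zero at the start; "ft_torque": the same for the moment, N m; "grip_width": finger opening in m; "gripper_force": force on a finger pad.
Only numpy, scipy, OpenCV 4.12 (cv2) and the standard library are available. Lean on these libraries where they do the work, as an engineer would, in place of code of your own. Each camera call takes 0.05 s, during which the arm holds its last target. There are 200 camera calls.

## Task

Turn the wooden spice carousel by pushing slowly and gently against the posts on its rim, until the spice jar with the yellow cap stands at the front, centred behind the white pointer of the foot. Push with the fingertips or the outside of the fingers: grip nothing, and do not touch, tip over or lift the things that stand on the carousel, which ride round with it. Leave the mug and the grey tin beside it where they are, and move clear when the jar is in place.

Things in the scene. Friction and masses are not known exactly. Their poses are not given: they have to be found in the camera images.
- carousel: Fixed round foot of a lazy Susan (spice carousel) on the worktop; origin on the turning axis at worktop height, z up. A white tongue 30 mm wide and 8 mm high, with a brass stud, points along the foot's own -x axis and reaches 215 mm from the axis: this is the front pointer. It points roughly towards the robot, turned up to 23 degrees either way. On the foot turns a round wooden plate, diameter 314 mm, its flat top 22 mm above the worktop.
- carousel_disc (a joint): Angle of the plate in rad, positive counter-clockwise seen from above; turns many times both ways with light drag (under 1 N at a post) and stays where left, coasting a few degrees after a quick push. Six black upright posts, 14 mm in diameter, 60 degrees apart, 140 mm from the axis, tops 94 mm above the worktop; room for shut fingers between them. At 0 one post stands on the line of the pointer (foot -x axis).
- yellow_cap_jar_mid (a point): Middle (half-way up) of the small spice jar with the yellow cap, 42 mm in diameter and 96 mm tall, loose on the plate, its centre about 65 to 85 mm from the turning axis; starts at the left, rear or right of the carousel as seen from the pointer. Like the other jars it rocks and may fall if the plate is jerked; pushing a post at 0.08 m/s is safe.
- dark_cap_jar_mid (a point): Middle of the small spice jar with the dark brown cap, 44 mm in diameter and 105 mm tall, loose on the plate.
- honey_mid (a point): Middle of the honey jar with a white lid, 58x62x99 mm, loose on the plate.
- sugar_mid (a point): Middle of the white lidded sugar pot, 77 mm wide and 88 mm tall, loose on the plate; starts near the pointer.
- mug_mid (a point): Middle of the green and white mug, 78x116x101 mm with its handle, bystander on the worktop left of the carousel.
- tin_mid (a point): Middle of the plain pale grey lidded tin, 75 mm in diameter and 116 mm tall, bystander on the worktop right of the carousel.
Mind the look-alikes: they are no part of the job. Leave any orange look-alike of the part that bears yellow_cap_jar_mid alone. Leave any turquoise look-alike of the part that bears dark_cap_jar_mid alone.

How it is judged:
At the end, for the whole second after the job is handed in: The yellow-capped jar's centre is within 15 mm of the pointer's centre line, at least 45 mm out on its side; plate at rest; all four things upright (0.1 rad) on the plate within 105 mm of its axis; mug and tin within 15 mm of their starts (y of yellow_cap_jar_mid in the frame of carousel between -0.015 and 0.015 m and x of yellow_cap_jar_mid in the frame of carousel below -0.045 m and velocity of joint carousel_disc between -0.05 and 0.05 rad/s and angle between each of yellow_cap_jar_mid, dark_cap_jar_mid, honey_mid, sugar_mid's own z axis and vertical below 0.1 rad and height (world z) of yellow_cap_jar_mid between 0.062 and 0.078 m and height (world z) of dark_cap_jar_mid between 0.0665 and 0.0825 m and height (world z) of honey_mid between 0.0635 and 0.0795 m and height (world z) of sugar_mid between 0.058 and 0.074 m and horizontal distance between each of yellow_cap_jar_mid, dark_cap_jar_mid, honey_mid, sugar_mid and carousel below 0.105 m and distance of each of mug_mid, tin_mid from where it was at the start of the episode below 0.015 m); the robot touches nothing.
It fails at once if a thing on the carousel is touched by the robot (over 1 N) (contact force between any of the fingers, the arm and yellow_cap_jar above 1 N or contact force between any of the fingers, the arm and dark_cap_jar above 1 N or contact force between any of the fingers, the arm and honey above 1 N or contact force between any of the fingers, the arm and sugar above 1 N).
It fails at once if a thing on the carousel is tipped over (0.5 rad) or lifted (over 15 mm) (angle between any of yellow_cap_jar_mid, dark_cap_jar_mid, honey_mid, sugar_mid's own z axis and vertical above 0.5 rad or height (world z) of yellow_cap_jar_mid above 0.085 m or height (world z) of dark_cap_jar_mid above 0.0895 m or height (world z) of honey_mid above 0.0865 m or height (world z) of sugar_mid above 0.081 m).
It fails at once if the mug or the tin is moved over 15 mm (distance of any of mug_mid, tin_mid from where it was at the start of the episode above 0.015 m).
It fails at once if a post is gripped, or the carousel is shoved hard (over 40 N) (contact force between the fingers and carousel above 40 N).
It also fails if it takes over 64 s, if anything falls off the work surface, if the arm or the gripper's body presses on something with over 40 N, if the wrist force passes 120 N, or if a joint passes its speed limit or range.

## Working session

There is one attempt and no reset: what is moved stays moved. The work goes in short steps, Python scripts to look and compute and a shell command to move; the robot and the scene stay as the last step left them, time stands still between calls to the robot, and variables do not carry over. Pictures are saved under pics/ and viewed, at most 10 in all, crops included, and the job is handed in when it is done.

```bash
mkdir -p pics
cat > h.py <<'E'
import numpy as np,cv2
from bench import ctrl
def cam(n):
    c=ctrl.read_camera(n);K=np.array([[c['fx'],0,c['cx']],[0,c['fy'],c['cy']],[0,0,1]],float)
    return c,K,np.array(c['distortion'],float),np.array(c['rvec'],float),np.array(c['tvec'],float)
def ray(C,uv,z):
    c,K,d,r,t=C;p=cv2.undistortPoints(np.array([[uv]],float),K,d)[0,0];R=cv2.Rodrigues(r)[0]
    o=-R.T@t;v=R.T@np.array([p[0],p[1],1]);return o+v*(z-o[2])/v[2]
def proj(C,P):
    c,K,d,r,t=C;return cv2.projectPoints(np.array(P,float).reshape(-1,1,3),r,t,K,d)[0][:,0]
def save(C,n): cv2.imwrite(n,cv2.cvtColor(C[0]['image'],cv2.COLOR_RGB2BGR))
E
python3 - <<'E'
from h import *
for n in('side','top'):
    C=cam(n);save(C,f'pics/{n}0.png');R=cv2.Rodrigues(C[3])[0];print(n,-R.T@C[4],R[2])
o=ctrl.get_obs();print(o['time'],o['tool_pos'],o['orientation'],o['grip_width'])
E
```

```text
side [ 0.39600719 -1.19874927  0.74510227] [ 0.08856532  0.86539522 -0.49320107]
top [ 0.44453557 -0.03616723  1.03014402] [ 0.06253428  0.00727489 -0.9980163 ]
0.1 [0.24443404 0.65577908 0.40415099] [-3.14061974e+00 -1.83486619e-05  2.78479994e+00] 0.09101133690632385
```

View pics/top0.png

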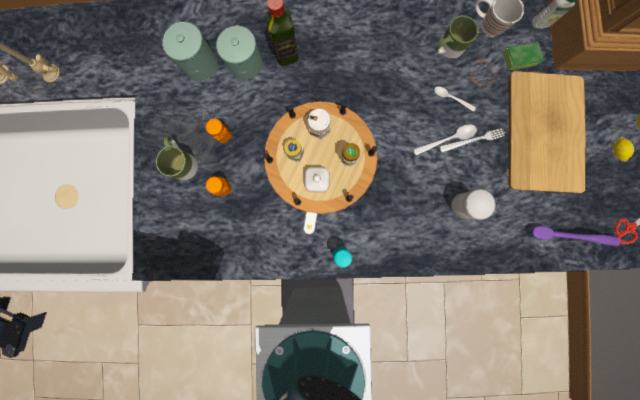

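View pics/side0.png

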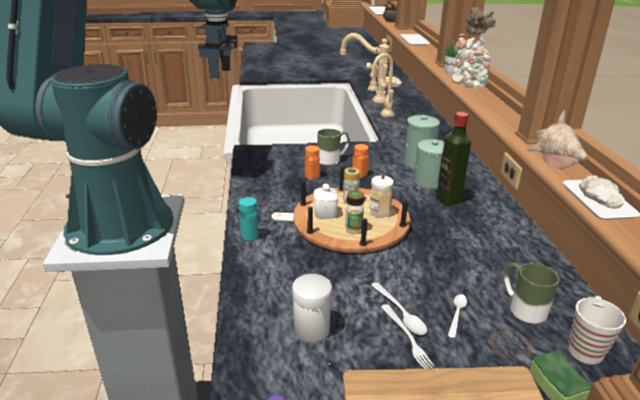

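Top view: carousel about (321,157), pointer tip at (310,230), sugar pot (317,180), honey (318,122). The two spice jars are at (292,149) and (350,153). The orange pair (218,130)/(218,186) and the turquoise jar (343,257) are look-alikes off the plate. I'll enlarge to see which cap is yellow.

Run:
```python
import cv2,numpy as np
a=cv2.imread('pics/top0.png')[95:245,250:390];b=cv2.imread('pics/side0.png')[140:260,270:430]
a=cv2.resize(a,(420,450),interpolation=3);b=cv2.resize(b,None,fx=2.375,fy=2.375,interpolation=3)
c=np.zeros((450,800,3),np.uint8);c[:,:420]=a;c[:b.shape[0],420:]=b;cv2.imwrite('pics/crop0.png',c)
```

```text
(no output)
```

View pics/crop0.png

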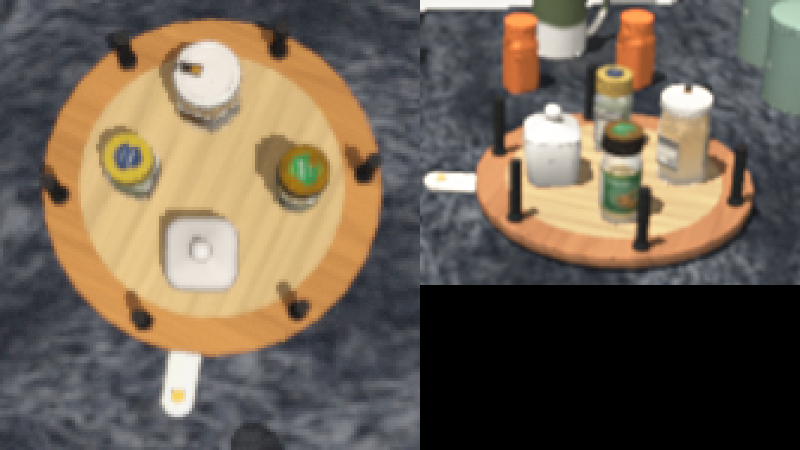

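The left jar at (292,147) has the yellow cap; the right one at (351,151) has a brown cap with a green label, so it is the dark-cap jar. The yellow jar is on the plate at the pointer's left.

```bash
cat >> h.py <<'E'
def fit(C):
    from scipy.optimize import least_squares
    im=C[0]['image']
E
python3 - <<'E'
from h import *
C=cam('top');f=lambda x,y,z:ray(C,(250+x/3-.33,95+y/3-.33),z)
c=f(212.5,187,.022);s=f(178,396,.008);y=f(128,155,.118)
print('c',c,'stud',s,'yel',y, 'orang',ray(C,(218,130),.1),ray(C,(218,186),.1),'turq',ray(C,(343,257),.1),'tin',ray(C,(481,205),.116),'mug',ray(C,(172,160),.1))
g=np.arctan2(*(s-c)[1::-1]);print('pointer az',np.degrees(g),np.linalg.norm(s-c))
d=y-c;print('yel az',np.degrees(np.arctan2(d[1],d[0])),np.hypot(*d[:2]))
for p in [(124,40),(278,38),(368,163),(302,300),(140,315),(55,190)]:
    for z in(.094,.022):
        d=f(*p,z)-c;print(p,z,round(np.degrees(np.arctan2(d[1],d[0])),1),round(np.hypot(*d[:2]),3))
for a in range(0,360,60):print(proj(C,[[c[0]+.14*np.cos(np.radians(a)),c[1]+.14*np.sin(np.radians(a)),z] for z in(.022,.094)]).round(1).tolist())
for n,p in (('hon',(207,70)),('dark',(303,168)),('sug',(200,250))):print(n,f(*p,.118)[:2]-c[:2])
E
```

```text
c [ 0.6154577  -0.03414233  0.022     ] stud [0.42467676 0.00171564 0.008     ] yel [0.62772822 0.03548188 0.118     ] orang [0.67892712 0.22808637 0.1       ] [0.5340977  0.22807908 0.1       ] turq [ 0.34900923 -0.08519545  0.1       ] tin [ 0.47083727 -0.43258687  0.116     ] mug [0.60410381 0.34820813 0.1       ]
pointer az 169.3552401832782 0.19462569787652337
yel az 80.00488003834317 0.07069721458677568
(124, 40) 0.094 32.0 0.139
(124, 40) 0.022 29.5 0.161
(278, 38) 0.094 -27.0 0.131
(278, 38) 0.022 -24.7 0.152
(368, 163) 0.094 -87.6 0.133
(368, 163) 0.022 -82.4 0.145
(302, 300) 0.094 -146.2 0.133
(302, 300) 0.022 -143.1 0.132
(140, 315) 0.094 152.1 0.136
(140, 315) 0.022 149.5 0.135
(55, 190) 0.094 95.0 0.135
(55, 190) 0.022 89.8 0.145
[[319.4, 107.3], [319.2, 99.0]]
[[276.3, 133.0], [272.8, 126.6]]
[[276.9, 183.3], [273.4, 180.5]]
[[321.6, 207.8], [321.5, 207.0]]
[[365.3, 181.4], [368.5, 178.5]]
[[363.7, 131.1], [366.8, 124.4]]
hon [0.08290784 0.00231041]
dark [-0.00196394 -0.07575691]
sug [-0.06864622  0.01125928]
```

```bash
cat > t.py <<'E'
# usage: rows('az r ztcp' ...) -> shift cm in tool axes and turn about tool z, from present pose
from h import *
from scipy.spatial.transform import Rotation as Ro
c=np.array([.6155,-.0341])
def rows(*T):
    o=ctrl.get_obs();R=Ro.from_euler('xyz',o['orientation']);p=np.array(o['tool_pos'])
    print('t',round(o['time'],2),'pos',p.round(4),'az',np.degrees(np.arctan2(p[1]-c[1],p[0]-c[0])).round(1),'yaw',np.degrees(o['orientation'][2]).round(1),'F',np.round(o['ft_force'],1))
    for az,r,z in T:
        a=np.radians(az);q=np.r_[c+r*np.array([np.cos(a),np.sin(a)]),z]
        w=(R.inv()*Ro.from_euler('xyz',[np.pi,0,a])).as_rotvec(degrees=True)
        print(az,R.inv().apply(q-p).dot(100).round(2),w.round(1))
E
python3 -c "
from t import *
rows((76,.148,.404),(76,.148,.254))"
```

```text
t 0.15 pos [0.2445 0.6558 0.4042] az 118.3 yaw 159.6 F [ 0.4  0.1 -0.7]
76 [-5.720e+01 -3.698e+01  5.000e-02] [-0.   0.  83.6]
76 [-57.2  -36.97  15.05] [-0.   0.  83.6]
```

```bash
python3 -m jog '[-57.2,-37,0,0,0,83.6,0,-57.2,-37,0,0,0,83.6,0,-57.2,-37,0,0,0,83.6,0,-57.2,-37,0,0,0,83.6,0,-57.2,-37,0,0,0,83.6,0,-57.2,-37,0,0,0,83.6,0,-57.2,-37,0,0,0,83.6,0,-57.2,-37,0,0,0,83.6,0]'; python3 -c "
from t import *
rows((76,.148,.404))"
```

```text
time: 0.82
tool_pos: [0.4443, 0.3867, 0.4047]
orientation: [-3.142, 0.0, 1.779]
ft_force: [-0.0, 0.6, 0.2]
grip_width: 0.0409
gripper_force: 0.0
t 0.82 pos [0.4443 0.3867 0.4047] az 112.1 yaw 101.9 F [-0.   0.6  0.2]
76 [-31.39  14.54   0.07] [-0.   0.  25.9]
```

```bash
python3 -m jog '[-31.4,14.5,0,0,0,25.9,0,-31.4,14.5,0,0,0,25.9,0,-31.4,14.5,0,0,0,25.9,0,-31.4,14.5,0,0,0,25.9,0,-31.4,14.5,0,0,0,25.9,0,-31.4,14.5,0,0,0,25.9,0,-31.4,14.5,0,0,0,25.9,0,-31.4,14.5,0,0,0,25.9,0]'; python3 -c "
from t import *
rows((76,.148,.404),(76,.148,.32))"
```

```text
time: 1.48
tool_pos: [0.6452, 0.1205, 0.4046]
orientation: [-3.141, 0.0, 1.333]
ft_force: [0.9, 1.2, 0.3]
grip_width: 0.0012
gripper_force: 0.0
t 1.48 pos [0.6452 0.1205 0.4046] az 79.1 yaw 76.4 F [0.9 1.2 0.3]
76 [-0.92  0.85  0.06] [-0.   0.   0.4]
76 [-0.92  0.85  8.46] [-0.   0.   0.4]
```

```bash
python3 -m jog '[-0.9,0.8,2,0,0,0.4,0,-0.9,0.8,4,0,0,0.4,0,-0.9,0.8,6,0,0,0.4,0,-0.9,0.8,8,0,0,0.4,0,-0.9,0.8,8.5,0,0,0.4,0,-0.9,0.8,8.5,0,0,0.4,0]'
python3 - <<'E'
from t import *
rows((76,.148,.254),(72,.148,.254))
import numpy as np
a=cam('top');b=cam('side')
A=cv2.resize(a[0]['image'][95:245,250:390],(420,450),interpolation=3);B=cv2.resize(b[0]['image'][120:260,270:430],(380,332),interpolation=3)
o=np.zeros((450,800,3),np.uint8);o[:,:420]=A;o[:332,420:]=B;cv2.imwrite('pics/c1.png',o[...,::-1])
E
```

```text
time: 1.98
tool_pos: [0.6495, 0.1118, 0.3182]
orientation: [-3.139, 0.001, 1.326]
ft_force: [0.3, -0.2, 0.5]
grip_width: 0.0003
gripper_force: 0.0
t 1.98 pos [0.6495 0.1118 0.3182] az 76.9 yaw 76.0 F [ 0.3 -0.2  0.5]
76 [-0.17  0.24  6.42] [-0.2  0.1 -0. ]
72 [-0.2   1.28  6.42] [-0.2  0.1  4. ]
```

View pics/c1.png

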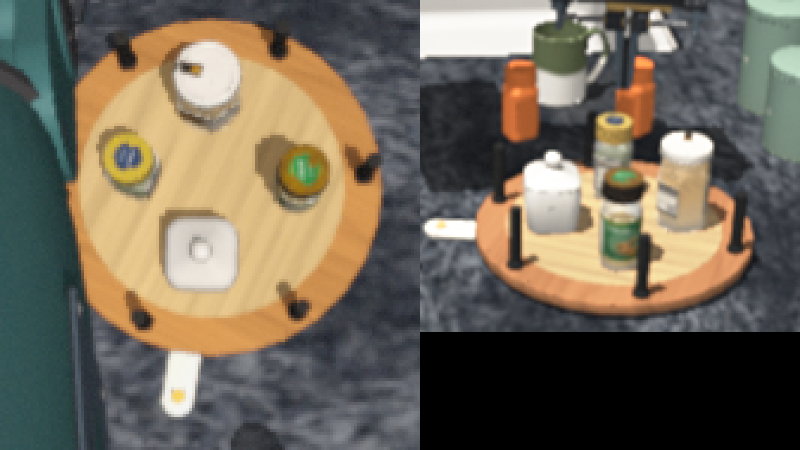

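The shut fingers hang over the left rim behind the yellow jar (side crop about (625,80)), and the plate is untouched. The gap they need to enter is as computed, so I descend.

```bash
python3 -m jog '[-0.2,0.8,0,0,0,2,0,-0.2,0.8,1.5,0,0,2,0,-0.2,0.8,3,0,0,2,0,-0.2,0.8,4.5,0,0,2,0,-0.2,0.8,6,0,0,2,0,-0.2,0.8,6.4,0,0,2,0,-0.2,0.8,6.4,0,0,2,0]'; python3 -c "
from t import *
rows(*[(74+i*2.6,.148,.254) for i in range(1,9)])"
```

```text
time: 2.67
tool_pos: [0.6566, 0.108, 0.2535]
orientation: [-3.139, 0.001, 1.291]
ft_force: [-0.6, -0.6, -0.5]
grip_width: 0.0004
gripper_force: 0.0
t 2.67 pos [0.6566 0.108  0.2535] az 73.9 yaw 74.0 F [-0.6 -0.6 -0.5]
76.6 [-0.   -0.7  -0.04] [-0.2  0.1 -2.6]
79.2 [-0.05 -1.37 -0.04] [-0.2  0.1 -5.2]
81.8 [-0.13 -2.04 -0.04] [-0.2  0.1 -7.8]
84.4 [-0.23 -2.7  -0.04] [ -0.2   0.1 -10.4]
87.0 [-0.37 -3.36 -0.04] [ -0.2   0.1 -13. ]
89.6 [-0.54 -4.01 -0.03] [ -0.2   0.  -15.6]
92.2 [-0.73 -4.65 -0.03] [ -0.2   0.  -18.2]
94.8 [-0.96 -5.29 -0.03] [ -0.2   0.  -20.8]
```

```bash
python3 -m jog '[0,-0.5,0,0,0,-2,0,0,-1,0,0,0,-4,0,-0.1,-1.5,0,0,0,-6,0,-0.1,-2.1,0,0,0,-8,0,-0.2,-2.6,0,0,0,-10,0,-0.3,-3.1,0,0,0,-12,0,-0.4,-3.6,0,0,0,-14,0,-0.6,-4.1,0,0,0,-16,0]' | grep -v grip; python3 -m jog '[0,-0.5,0,0,0,-2,0,0,-1,0,0,0,-4,0,-0.1,-1.5,0,0,0,-6,0,-0.1,-2.1,0,0,0,-8,0,-0.2,-2.6,0,0,0,-10,0,-0.3,-3.1,0,0,0,-12,0,-0.4,-3.6,0,0,0,-14,0,-0.6,-4.1,0,0,0,-16,0]'|grep -v grip
python3 - <<'E'
from t import *
rows()
a=cam('top');b=cam('side')
A=cv2.resize(a[0]['image'][95:245,250:390],(420,450),interpolation=3);B=cv2.resize(b[0]['image'][120:260,270:430],(380,332),interpolation=3)
o=np.zeros((450,800,3),np.uint8);o[:,:420]=A;o[:332,420:]=B;cv2.imwrite('pics/c2.png',o[...,::-1])
E
```

```text
time: 3.33
tool_pos: [0.6163, 0.1138, 0.2564]
orientation: [3.14, -0.0, 1.572]
ft_force: [1.5, 0.6, 0.3]
time: 4.0
tool_pos: [0.5753, 0.1077, 0.2564]
orientation: [3.14, 0.0, 1.851]
ft_force: [-0.1, -0.7, -0.5]
t 4.0 pos [0.5753 0.1077 0.2564] az 105.8 yaw 106.1 F [-0.1 -0.7 -0.5]
```

View pics/c2.png

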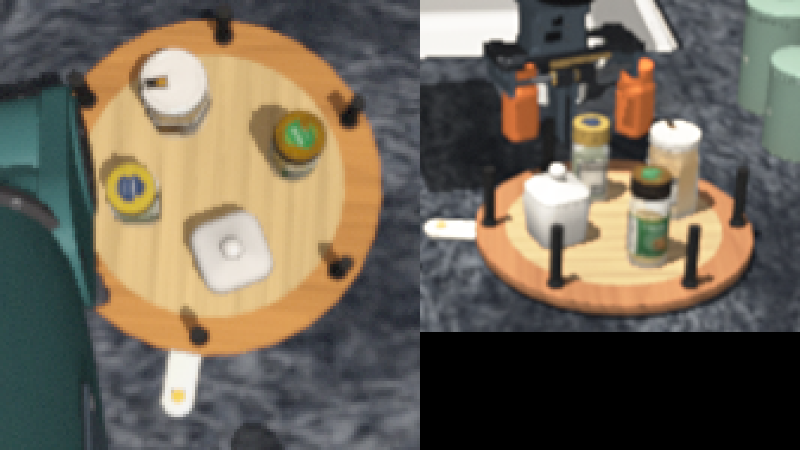

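The plate has turned about 23° with the things upright. The yellow cap is now at crop (131,186), and the finger is pushing the left post. I continue along the arc.

```bash
python3 -m jog '[0,-0.5,0,0,0,-2,0,0,-1,0,0,0,-4,0,-0.1,-1.5,0,0,0,-6,0,-0.1,-2.1,0,0,0,-8,0,-0.2,-2.6,0,0,0,-10,0,-0.3,-3.1,0,0,0,-12,0,-0.4,-3.6,0,0,0,-14,0,-0.6,-4.1,0,0,0,-16,0]' | grep -v grip; python3 -m jog '[0,-0.5,0,0,0,-2,0,0,-1,0,0,0,-4,0,-0.1,-1.5,0,0,0,-6,0,-0.1,-2.1,0,0,0,-8,0,-0.2,-2.6,0,0,0,-10,0,-0.3,-3.1,0,0,0,-12,0,-0.4,-3.6,0,0,0,-14,0,-0.6,-4.1,0,0,0,-16,0]'|grep -v grip;  python3 -m jog '[0,-0.5,0,0,0,-2,0,0,-1,0,0,0,-4,0,-0.1,-1.5,0,0,0,-6,0,-0.1,-2.1,0,0,0,-8,0,-0.2,-2.6,0,0,0,-10,0,-0.3,-3.1,0,0,0,-12,0,-0.4,-3.6,0,0,0,-14,0,-0.6,-4.1,0,0,0,-16,0]'|grep -v grip;python3 - <<'E'
from t import *
rows()
a=cam('top');b=cam('side')
A=cv2.resize(a[0]['image'][95:245,250:390],(420,450),interpolation=3);B=cv2.resize(b[0]['image'][120:260,270:430],(380,332),interpolation=3)
o=np.zeros((450,800,3),np.uint8);o[:,:420]=A;o[:332,420:]=B;cv2.imwrite('pics/c3.png',o[...,::-1])
E
```

```text
time: 4.77
tool_pos: [0.5378, 0.0906, 0.2562]
orientation: [3.141, 0.0, 2.129]
ft_force: [0.7, 0.6, -0.4]
time: 5.43
tool_pos: [0.5062, 0.0637, 0.2562]
orientation: [3.141, 0.001, 2.408]
ft_force: [0.8, 1.2, 0.5]
time: 6.1
tool_pos: [0.4832, 0.0292, 0.2562]
orientation: [3.141, 0.001, 2.688]
ft_force: [0.2, 0.5, -1.2]
t 6.1 pos [0.4832 0.0292 0.2562] az 154.4 yaw 154.0 F [ 0.2  0.5 -1.2]
```

View pics/c3.png

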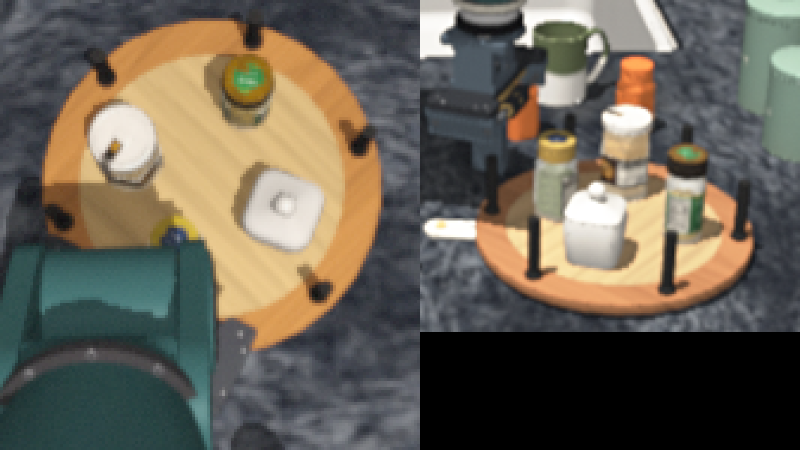

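The plate has turned about 70° and everything stands upright; the yellow cap at crop (176,235) is partly hidden under the arm. I compute the remaining angle from the visible posts.

Run:
```python
from t import *
C=cam('top')
for p,z in [((97,56),.094),((254,20),.094),((366,132),.094),((322,286),.094),((176,231),.118),((247,78),.127),((122,135),.121)]:
    d=ray(C,(250+p[0]/3-.33,95+p[1]/3-.33),z)[:2]-c;print(p,round(np.degrees(np.arctan2(d[1],d[0])),1),round(np.hypot(*d),3))
```

```text
(97, 56) 42.9 0.142
(254, 20) -16.4 0.138
(366, 132) -76.2 0.136
(322, 286) -137.3 0.134
(176, 231) 149.6 0.061
(247, 78) -22.9 0.079
(122, 135) 68.9 0.079
```

```bash
python3 -m jog '[0,-0.4,0,0,0,-1.5,0,0,-0.8,0,0,0,-3,0,-0.1,-1.2,0,0,0,-4.5,0,-0.1,-1.5,0,0,0,-6,0,-0.1,-1.9,0,0,0,-7.5,0,-0.2,-2.3,0,0,0,-9,0,-0.3,-2.7,0,0,0,-10.5,0,-0.3,-3.1,0,0,0,-12,0]' | grep -v grip; python3 -m jog '[0,-0.3,0,0,0,-1.2,0,0,-0.6,0,0,0,-2.4,0,0,-0.9,0,0,0,-3.5,0,-0.1,-1.2,0,0,0,-4.5,0,-0.1,-1.4,0,0,0,-5.3,0,-0.1,-1.5,0,0,0,-6,0,-0.1,-1.6,0,0,0,-6.3,0,-0.1,-1.7,0,0,0,-6.5,0]'|grep -v grip
python3 - <<'E'
from t import *
rows((171,.148,.254))
E
```

```text
time: 6.92
tool_pos: [0.4724, 0.0002, 0.256]
orientation: [3.141, 0.001, 2.896]
ft_force: [0.8, 0.3, 0.0]
time: 7.58
tool_pos: [0.4689, -0.0166, 0.2558]
orientation: [3.142, 0.0, 3.01]
ft_force: [1.4, 0.8, 0.6]
t 7.58 pos [ 0.4689 -0.0166  0.2558] az 173.2 yaw 172.5 F [1.4 0.8 0.6]
171 [0.03 0.57 0.18] [0.  0.  1.5]
```

```bash
python3 -m jog '[0,0.4,0,0,0,0,0,0,1,0,0,0,0,0,0,1.4,-2,0,0,0,0,0,1.4,-5,0,0,0,0,0,1.4,-8,0,0,0,0,0,1.4,-11,0,0,0,0,0,1.4,-12,0,0,0,0,0,4,-12,0,0,0,0]' | grep -v grip; python3 -m jog '[0,4,0,0,0,0,0,0,8,0,0,0,0,0,0,12,0,0,0,0,0,0,16,0,0,0,0,0,0,20,0,0,0,0,0,0,24,0,0,0,0,0,0,24,0,0,0,0,0,0,24,0,0,0,0,0]'|grep -v grip
python3 - <<'E'
from t import *
rows()
a=cam('top');b=cam('side')
A=cv2.resize(a[0]['image'][95:245,250:390],(420,450),interpolation=3);B=cv2.resize(b[0]['image'][120:260,270:430],(380,332),interpolation=3)
o=np.zeros((450,800,3),np.uint8);o[:,:420]=A;o[:332,420:]=B;cv2.imwrite('pics/c4.png',o[...,::-1])
E
```

```text
time: 8.25
tool_pos: [0.4745, 0.0219, 0.3785]
orientation: [3.141, 0.005, 3.008]
ft_force: [0.8, -0.5, -0.0]
time: 8.92
tool_pos: [0.5051, 0.2629, 0.375]
orientation: [-3.141, -0.001, 3.013]
ft_force: [0.8, -0.5, 0.7]
t 8.92 pos [0.5051 0.2629 0.375 ] az 110.4 yaw 172.6 F [ 0.8 -0.5  0.7]
```

View pics/c4.png

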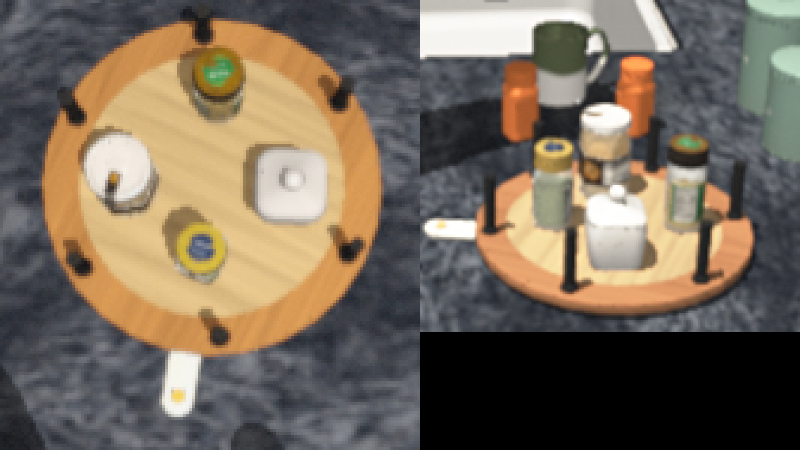

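Run:
```python
from t import *
C=cam('top');P=lambda p,z:ray(C,(250+p[0]/3-.33,95+p[1]/3-.33),z)[:2]
s=P((178,396),.008);s2=P((182,355),.008);print('stud az',np.degrees(np.arctan2(*(s-c)[::-1])),'tongue dir',np.degrees(np.arctan2(*(s-s2)[::-1])))
u=(s-c)/np.linalg.norm(s-c)
for p,z in [((201,248),.118),((197,280),.024)]:
    d=P(p,z)-c;print(d,'along',d@u,'across',u[0]*d[1]-u[1]*d[0])
o=proj(C,[[*(c+r*u),.118] for r in(.05,.07,.09)]);print(((o-[250,95]+.33)*3).round(0))
S=cam('side');B=lambda p,z:ray(S,(270+p[0]*160/380,120+p[1]*140/332),z)[:2]
for p,z in [((553-420,147),.118),((553-420,226),.022)]:
    d=B(p,z)-c;print('side along',d@u,'across',u[0]*d[1]-u[1]*d[0])
# plate ellipse check: colour mask centre
h=cv2.cvtColor(C[0]['image'],cv2.COLOR_RGB2HSV);m=cv2.inRange(h,(8,110,90),(22,255,255));m[:95]=0;m[220:]=0;m[:,:255]=0;m[:,385:]=0
e=cv2.fitEllipse(cv2.convexHull(max(cv2.findContours(m,0,1)[0],key=cv2.contourArea)));print(e,ray(C,e[0],.022))
```

```text
stud az 169.36982157474347 tongue dir 173.2957645454937
[-0.06704378  0.01035587] along 0.06780353013040674 across 0.002189350904442699
[-0.0855481   0.01587891] along 0.08700912091347558 across 0.00017457231641369343
[[202. 226.]
 [198. 250.]
 [194. 274.]]
side along 0.0687187807420451 across -0.003596036434656131
side along 0.06602131569082179 across 0.005156986905125742
((320.14263916015625, 157.03802490234375), (112.05585479736328, 113.0839614868164), 94.89397430419922) [ 0.61538349 -0.03314729  0.022     ]
```

The yellow jar stands about 68 mm out and within about 5 mm of the pointer line in both views. Everything is upright and the arm is clear.

```bash
python3 -c "
from bench import ctrl
print(ctrl.hand_in())"
```

```text
the job is handed in; nothing more can be done
None
```

I turned the carousel about 89° by pushing one post. By camera measurement, the yellow-capped jar stands about 68 mm out and within about 5 mm of the pointer line, with all four things upright, the arm clear and the job handed in; no verdict came back.

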